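# Pack and lock a focus stage for transport

### The arm

A 6-joint arm with a two-finger parallel gripper is mounted at the origin on a cart in front of the work surface, level with it; the furniture and walls round the work are solid. World frame = base frame: x ahead of the robot, y to its left, z up, the work surface at z = 0. Lengths are in m, angles in rad, forces in N, time in s.
With the tool pointing down it reaches from about 0.375 to 0.975 m from the base axis. Payload 3.8 kg.
Tool frame: the origin (TCP) lies midway between the tips of the shut fingers; the grasp point (between the pads) lies 19 mm behind it; z points along the fingers, y is the line along which they close (so a half turn about z gives the same grasp; the last joint's range is limited). The gripper opens to 88 mm and grips with 3 to 60 N. Pads are 18 mm wide; open, the fingers measure 123 mm over their backs; the gripper's body (75 mm by 187 mm) begins 45 mm behind the grasp point.
Start: joints at [-1.256, 0.264, 1.604, -0, 1.274, -0.037], TCP at [0.233, -0.634, 0.239] pointing down, gripper open.
Joint ranges: [-2.63, 2.63], [-0.94, 2.18], [0.31, 2.57], [-1.31, 4.45], [0, 2.66], [-2.55, 2.55]. Speed limits (rad/s): [2.57, 2.57, 3.14, 3.14, 3.14, 3.14].

### API

Orientations are given as a rotation vector (axis times angle).
In Python, from cell import manip, inverse_kinematics, cams, order gives the robot as it stands. Calls block until the motion is done:
- manip.move_pose(position, orientation): joint-space move of the TCP to a pose.
- manip.move_linear(position, rate=0.15, rot=None): straight line of the TCP; rot=None keeps the orientation; rate is the mean speed in m/s.
- manip.set_joints(angles): joint-space move.
- manip.set_gripper(opening, force=None): finger opening in m; force is the grip in N (None keeps the last); returns when the fingers have stopped.
- manip.dwell(seconds).
- inverse_kinematics(position, orientation): joint angles nearest the present ones, or None.
- manip.state(): the state.
- cams.capture(name): name is "scene" or "side" or "wrist"; returns a dict with "image" (384x512x3 uint8, blue, green, red), "z_map" (384x512 float32, m along the optical axis (not along the pixel's ray), 0 where there is no reading), "intrinsics" (3x3 intrinsics, pixels), "position" and "orientation" of the camera in the world; the wrist camera has in their place "T_tool_cam" (4x4, takes a point from camera to tool coordinates, whose origin is the TCP and whose axes are the flange's). Camera axes: x right, y down, z forward; pixel columns grow to the right and rows downward; lengths in m; the calibration is good to about 2 mm. A picture is of the moment at which its call begins: read the wrist's pose just before it.
A pose or a line that the arm cannot do raises manip.IKError and nothing moves.
- order.close_job(): hands the job in; it is judged then, once.
The state is a dict: "clock": time; "joint_pos": joint angles; "joint_velocities": joint speeds; "tau": joint torques, N m; "tool_pos": TCP position; "tcp_rot": TCP orientation; "contact_force": force on the tool from outside, world axes, zero at the start; "moment": the same for the moment, N m; "gripper_width": finger opening in m; "grasp_force": force on a finger pad.
Only numpy, scipy, OpenCV 4.12 (cv2) and the standard library are available. Lean on these libraries where they do the work, as an engineer would, in place of code of your own. Each camera call takes 0.05 s, during which the arm holds its last target. There are 200 camera calls.

### The job

The motorised focus stage is going out by courier and its carriage must not be able to move. Of the three loose aluminium packers, push into the gap on each side of the carriage, from the front, the one that just fills it, until it sits upright, fully home and flush with the front of the stage; then swing the wire bail right down in front of both. Leave the packer that is not needed and the other things on the bench where they are.

Things in the scene. Friction and masses are not known exactly. Their poses are not given: they have to be found in the camera images.
- stage: Motorised focus stage, fixed on the bench on 12 mm feet. Origin on the bench under the middle of its carriage; z up; x points from its open front into the gaps; y runs along its screw towards the black hand knob (motor at the -y end). The aluminium carriage (y = -22 to +22 mm) stands between two end blocks; all three have front faces at x = -45 mm and tops 64 mm above the bench. Overall y = -115 to +96 mm.
- front (a point): Middle of the carriage's front face, at its foot, on the dark steel base plate (12 mm thick, top 24 mm above the bench), which is the floor of both gaps and reaches 17 mm in front of the blocks as an apron. Axes as the stage's.
- narrow_gap (a point): Middle of the narrow gap, between carriage and motor-side end block: 18.5 mm wide (y), 90 mm deep (x), floor 18 mm below this point. Open at front and top; front edges rounded 4 mm; a 20 mm high back rail stops what is pushed in. The point is where the centre of a packer lies when fully home and flush. x points from the front into the gap.
- wide_gap (a point): Middle of the wide gap, between carriage and knob-side end block: 34.5 mm wide (y), 90 mm deep (x), floor 18 mm below this point. The point is where the centre of a packer lies when it is fully home and flush. Axes as the stage's.
- bail (a joint): Angle of the U-shaped steel wire bail that swings on the two end blocks about the stage's y axis. 0 = shut: its cross-bar lies level in front of both gaps, half-way up the packers; it grows as the bar swings up and back over the top, 1.57 = straight up, stop at 2.1. Stays where it is left; about 1 to 2 N at the bar moves it. A packer that stands out more than 5 mm keeps it from shutting.
- bail_pivot (a point): Middle of the bail's axis, 44 mm above the bench, 1 mm to the front of the stage's origin. The cross-bar swings about it at 53 mm radius. Axes as the stage's.
- bail_bar (a point): Middle of the bail's cross-bar (round wire, 7 mm diameter, 130 mm long along the stage's y).
- thin_packer_mid (a point): Plain aluminium packer bar, 90 mm long (x), 16 mm thick (y), 36 mm high (z), standing on its long narrow side; the point is its centre, 18 mm above its underside. Either end and either side may lead. The thinnest of the three.
- middle_packer_mid (a point): Plain aluminium packer bar, 90 mm long (x), 24 mm thick (y), 36 mm high (z), standing on its long narrow side; the point is its centre, 18 mm above its underside. Either end and either side may lead. The middle one: too thick for one gap and 10 mm too loose in the other; not needed.
- thick_packer_mid (a point): Plain aluminium packer bar, 90 mm long (x), 32 mm thick (y), 36 mm high (z), standing on its long narrow side; the point is its centre, 18 mm above its underside. Either end and either side may lead. The thickest of the three.
- test_jig: Press-test jig fixed to the bench behind the row of packers, always in the same place, origin at the centre of its underside: white base 205 mm wide (y), front edge 75 mm in front of the origin, 47 mm high with its nest; its red lever stands up to 185 mm at its front right corner, its raised lid to 210 mm at the back. An obstacle to go round or over.
- tape_roll: Amber tape roll lying flat, 60 mm across, 18 mm high, origin at the centre of its underside; a bystander.
- lens_case: Small dark grey case, 53x65x25 mm, origin at the centre of its underside; a bystander.
- screwdriver: Screwdriver 172 mm long, 24 mm thick, lying along its y near the front edge of the bench, origin at the centre of its underside; a bystander.
- alcohol_bottle: White pump bottle with a blue cap, 58 mm across, 121 mm tall, standing; origin at the centre of its underside; a bystander.

How it is judged:
By the outcome, as a careful person would: the job done as asked, in the order asked, and still so for the second after the job is handed in, with the robot touching nothing.
It also fails if it takes over 72 s, if anything falls off the work surface, if the arm or the gripper's body presses on something with over 40 N, if the wrist force passes 120 N, or if a joint passes its speed limit or range.

## Working session

There is one attempt and no reset: what is moved stays moved. The work goes in short steps, each a Python script; the robot and the scene stay as the last script left them, time stands still between calls to the robot, and variables do not carry over. Pictures are saved under pics/ and viewed, at most 10 in all, crops included, and the job is handed in when it is done.

```bash
ls; mkdir -p pics; python3 - <<'E'
from cell import manip,cams
import cv2,numpy as np
for n in("scene","side"):
    c=cams.capture(n); cv2.imwrite(f"pics/{n}0.png",c["image"]); np.savez(f"{n}0.npz",**c)
    print(n,c["intrinsics"].tolist(),c["position"],c["orientation"],(c["z_map"]>0).mean())
c=cams.capture("wrist");print(c["T_tool_cam"],c["intrinsics"]);s=manip.state();print(s["clock"],s["tool_pos"],s["tcp_rot"])
E
```

```text
pics
scene [[486.37057044706984, 0.0, 261.8989955221017], [0.0, 486.37057044706984, 191.14134110635965], [0.0, 0.0, 1.0]] [-0.39570248 -0.71048955  0.51555648] [-1.80820435  0.88227682 -0.6175663 ] 0.906402587890625
side [[464.07350555765754, 0.0, 255.9069138859034], [0.0, 464.07350555765754, 195.42656789525643], [0.0, 0.0, 1.0]] [0.0942347  0.75453683 0.87683817] [-0.62589482  2.65819964 -1.16263256] 0.9959055582682291
[[-2.05986605e-04 -9.60992641e-01 -2.76573864e-01  7.14047577e-02]
 [ 9.99999810e-01 -3.72684977e-05 -6.15285230e-04 -1.18375179e-04]
 [ 5.80977086e-04 -2.76573938e-01  9.60992466e-01 -1.45972629e-01]
 [ 0.00000000e+00  0.00000000e+00  0.00000000e+00  1.00000000e+00]] [[294.32115153   0.         254.23134875]
 [  0.         294.32115153 192.93186814]
 [  0.           0.           1.        ]]
0.15 [ 0.23242284 -0.63314265  0.23767721] [-3.09142767e+00 -5.49451415e-01  3.90730817e-04]
```

View pics/scene0.png

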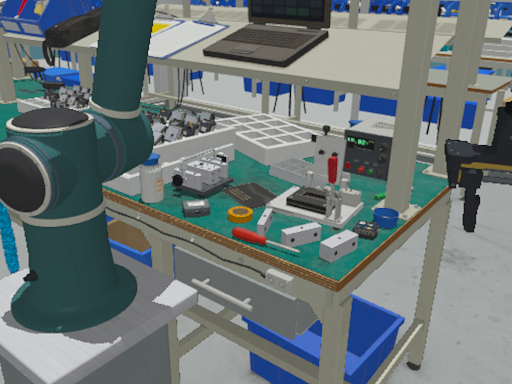

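View pics/side0.png

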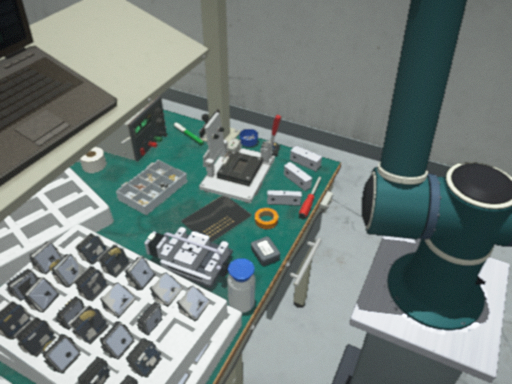

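Scene: packers at about (265,222), (301,234), (339,245), with the stage at (203,175). Side: packers at (284,197), (297,174), (306,157), stage at (190,255), bottle at (240,285). Next I fuse both depth maps into a top view.

```bash
cat > h.py <<'E'
import cv2,numpy as np
from scipy.spatial.transform import Rotation as R
from cell import manip,cams,inverse_kinematics,order
def cloud(c,T=None):
    z=c["z_map"].astype(float);K=c["intrinsics"];v,u=np.indices(z.shape)
    P=np.stack([(u-K[0,2])/K[0,0]*z,(v-K[1,2])/K[1,1]*z,z],-1)
    if T is None: Rm,t=R.from_rotvec(c["orientation"]).as_matrix(),c["position"]
    else: Rm,t=T[:3,:3],T[:3,3]
    P=P@Rm.T+t; P[z<=0]=np.nan
    return P
def wrist():
    s=manip.state();T=np.eye(4);T[:3,:3]=R.from_rotvec(s["tcp_rot"]).as_matrix();T[:3,3]=s["tool_pos"]
    c=cams.capture("wrist");return c,T@c["T_tool_cam"]
def ortho(cl,x0,x1,y0,y1,s=2,zmax=.3,zmin=-.05):
    # rows: x descending (ahead is up), cols: y descending (left is left); s px/mm
    W,H=int((y1-y0)*1000*s),int((x1-x0)*1000*s);im=np.zeros((H,W,3),np.uint8);hm=np.full((H,W),-9.)
    for P,I in cl:
        P=P.reshape(-1,3);I=I.reshape(-1,3);ok=np.isfinite(P[:,0])&(P[:,2]<zmax)&(P[:,2]>zmin);P,I=P[ok],I[ok]
        o=np.argsort(P[:,2]);P,I=P[o],I[o]
        r=((x1-P[:,0])*1000*s).astype(int);q=((y1-P[:,1])*1000*s).astype(int)
        ok=(r>=0)&(r<H)&(q>=0)&(q<W);r,q,P,I=r[ok],q[ok],P[ok],I[ok]
        b=P[:,2]>hm[r,q]; im[r[b],q[b]]=I[b];hm[r[b],q[b]]=P[b,2]
    return im,hm
E
python3 - <<'E'
from h import *
a=np.load("scene0.npz");b=np.load("side0.npz");cl=[(cloud(c),c["image"]) for c in(a,b)]
for n,(P,_),px in(("sc",cl[0],[(265,213),(301,230),(338,240),(203,170),(150,180),(240,213)]),("si",cl[1],[(288,194),(300,170),(308,154),(190,250),(240,270),(266,217)])):
    for u,v in px: print(n,u,v,P[v,u].round(3))
im,hm=ortho([cl[1],cl[0]],.25,.85,-.6,.3,1)
k=cv2.dilate(im,np.ones((3,3)));im[hm<-5]=k[hm<-5]
im=cv2.resize(im,(800,533))
h=np.clip((hm+.0)/.25,0,1)
cv2.imwrite("pics/ortho0.png",im)
E
```

```text
sc 265 213 [ 0.435 -0.1    0.039]
sc 301 230 [ 0.416 -0.213  0.038]
sc 338 240 [ 0.43  -0.296  0.035]
sc 203 170 [0.509 0.168 0.062]
sc 150 180 [0.358 0.209 0.067]
sc 240 213 [ 0.451 -0.011  0.007]
si 288 194 [ 0.413 -0.103  0.038]
si 300 170 [ 0.423 -0.213  0.036]
si 308 154 [ 0.43  -0.29   0.037]
si 190 250 [0.527 0.199 0.066]
si 240 270 [0.379 0.235 0.119]
si 266 217 [ 0.445 -0.035 -0.002]
```

View pics/ortho0.png

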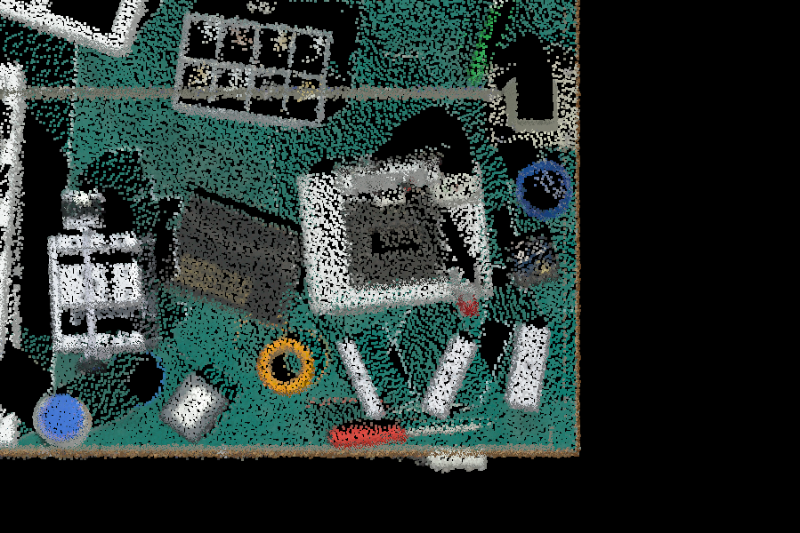

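The ortho view (0.889 px/mm) shows the three packers at (360,378), (450,375), (527,367), the screwdriver at (400,432), and the tape roll at (286,366). The stage is at (100,290), with its screw along world x and its apron facing right (world -y). The lens case is at (193,405) and the bottle at (62,417). Next I fit rectangles, then check from the wrist camera.

```bash
python3 - <<'E'
from h import *
cl={n:cloud(np.load(n+"0.npz")) for n in("scene","side")}
for n,P in cl.items():
    P=P.reshape(-1,3);P=P[np.isfinite(P[:,0])]
    for g in((.415,-.108),(.426,-.207),(.436,-.293)):
        q=P[(np.hypot(*(P[:,:2]-g).T)<.062)&(P[:,2]>.029)&(P[:,2]<.043)]
        r=cv2.minAreaRect((q[:,:2]*1000).astype(np.float32)); print(n,np.round(r[0],1),np.round(r[1],1),round(r[2],1),len(q),np.median(q[:,2]).round(4))
    q=P[(abs(P[:,0]-.53)<.12)&(abs(P[:,1]-.19)<.075)&(P[:,2]>.058)&(P[:,2]<.071)]
    r=cv2.minAreaRect((q[:,:2]*1000).astype(np.float32)); print(n,"stage",r,len(q),np.median(q[:,2]))
    q=P[(P[:,2]>.2)&(P[:,0]>.3)&(P[:,0]<.95)&(abs(P[:,1])<.5)]
    for lo in np.arange(.2,.9,.1):
        k=q[(q[:,2]>lo)&(q[:,2]<lo+.1)]
        if len(k): print("high",lo.round(1),len(k),k.min(0).round(2),k.max(0).round(2))
# candidate yaws at stage
for yaw in(0,np.pi/2,-np.pi/2,np.pi):
    r=(R.from_euler('z',yaw)*R.from_euler('x',np.pi)).as_rotvec()
    for p in((.53,.12,.3),(.53,.12,.05),(.59,.15,.06),(.5,.15,.06),(.43,-.25,.03)):
        j=inverse_kinematics(p,r); print(round(yaw,2),p,None if j is None else np.round(j,2))
E
```

```text
scene [ 422.5 -107.5] [93.3 15.9] 23.5 155 0.037
scene [ 423.8 -206.4] [28.4 90.8] 67.1 325 0.0367
scene [ 435.2 -295.4] [34.1 93.2] 79.7 418 0.0367
scene stage ((532.0919799804688, 187.066650390625), (200.76885986328125, 94.60871887207031), 4.0113935470581055) 625 0.06502623115498435
high 0.2 2755 [ 0.65 -0.33  0.2 ] [0.76 0.5  0.3 ]
high 0.3 9531 [ 0.7  -0.33  0.3 ] [0.95 0.5  0.4 ]
high 0.4 1431 [ 0.7  -0.33  0.4 ] [0.95 0.39 0.5 ]
high 0.5 108 [ 0.7  -0.33  0.5 ] [ 0.75 -0.28  0.51]
side [ 426.7 -104.5] [88.9 21.4] 24.6 180 0.035
side [ 428.2 -203.1] [29.  92.2] 67.5 219 0.035
side [ 438.3 -292.1] [37.4 90.8] 80.2 252 0.0348
side stage ((536.9747314453125, 188.82742309570312), (203.27197265625, 94.33973693847656), 3.4847803115844727) 1271 0.06381320038852045
high 0.2 2318 [ 0.66 -0.33  0.2 ] [0.76 0.44 0.3 ]
high 0.3 19725 [ 0.71 -0.33  0.3 ] [0.95 0.44 0.4 ]
high 0.4 358 [ 0.71 -0.32  0.4 ] [0.95 0.21 0.44]
0 (0.53, 0.12, 0.3) [ 0.18 -0.02  1.81 -0.    1.35  1.75]
0 (0.53, 0.12, 0.05) [ 0.18  0.21  2.05 -0.    0.88  1.75]
0 (0.59, 0.15, 0.06) [ 0.21  0.31  1.9  -0.    0.93  1.78
[... 186 characters left out ...]
(0.53, 0.12, 0.05) [ 0.18  0.21  2.05 -0.    0.88  0.18]
1.57 (0.59, 0.15, 0.06) [ 0.21  0.31  1.9  -0.    0.93  0.21]
1.57 (0.5, 0.15, 0.06) [ 0.24  0.16  2.09 -0.    0.89  0.24]
1.57 (0.43, -0.25, 0.03) [-0.58  0.16  2.16 -0.    0.82 -0.58]
-1.57 (0.53, 0.12, 0.3) None
-1.57 (0.53, 0.12, 0.05) None
-1.57 (0.59, 0.15, 0.06) None
-1.57 (0.5, 0.15, 0.06) None
-1.57 (0.43, -0.25, 0.03) None
3.14 (0.53, 0.12, 0.3) [ 0.18 -0.02  1.81  0.    1.35 -1.39]
3.14 (0.53, 0.12, 0.05) [ 0.18  0.21  2.05  0.    0.88 -1.39]
3.14 (0.59, 0.15, 0.06) [ 0.21  0.31  1.9   0.    0.93 -1.36]
3.14 (0.5, 0.15, 0.06) [ 0.24  0.16  2.09  0.    0.89 -1.33]
3.14 (0.43, -0.25, 0.03) [-0.58  0.16  2.16  0.    0.82 -2.15]
```

```bash
cat >> h.py <<'E'
def rv(yaw): return (R.from_euler('z',yaw,degrees=True)*R.from_euler('x',180,degrees=True)).as_rotvec()
E
python3 - <<'E'
from h import *
manip.move_pose((.15,-.44,.25),rv(-30))
manip.move_pose((.385,-.2,.19),rv(0))
manip.dwell(.2)
c,T=wrist(); np.savez("w1.npz",T=T,**c); cv2.imwrite("pics/w1.png",c["image"])
manip.move_pose((.53,.16,.17),rv(94)); manip.dwell(.2)
d,T2=wrist(); np.savez("w2.npz",T=T2,**d); cv2.imwrite("pics/w2.png",d["image"])
print(manip.state()["clock"],manip.state()["tool_pos"],manip.state()["contact_force"])
P=cloud(c,T).reshape(-1,3);P=P[np.isfinite(P[:,0])]
for g in((.424,-.106),(.426,-.205),(.436,-.293)):
    q=P[(np.hypot(*(P[:,:2]-g).T)<.062)&(P[:,2]>.029)&(P[:,2]<.043)]
    if len(q)>20:
        r=cv2.minAreaRect((q[:,:2]*1000).astype(np.float32)); print(np.round(r[0],1),np.round(r[1],1),round(r[2],1),len(q),np.median(q[:,2]).round(4))
q=P[(P[:,2]<.015)&(P[:,2]>-.015)];print("bench",np.median(q[:,2]))
P=cloud(d,T2)
im,hm=ortho([(P,d["image"])],.41,.68,.08,.27,2)
k=cv2.dilate(im,np.ones((3,3)));im[hm<-5]=k[hm<-5]
g=cv2.applyColorMap((np.clip(cv2.dilate(hm,np.ones((3,3)))/.12,0,1)*255).astype(np.uint8),cv2.COLORMAP_JET)
cv2.imwrite("pics/stage.png",np.hstack([im,g]))
E
```

```text
4.225 [0.53017473 0.15903147 0.17020631] [ 0.01048063 -0.23035895 -0.19992231]
[ 425.6 -106.5] [90. 17.] 23.5 1561 0.0358
[ 427.5 -205.5] [24.  90.1] 65.6 2141 0.0359
[ 437.7 -294.3] [32.6 90. ] 80.5 3060 0.0358
bench 5.5842174296438785e-05
```

View pics/stage.png

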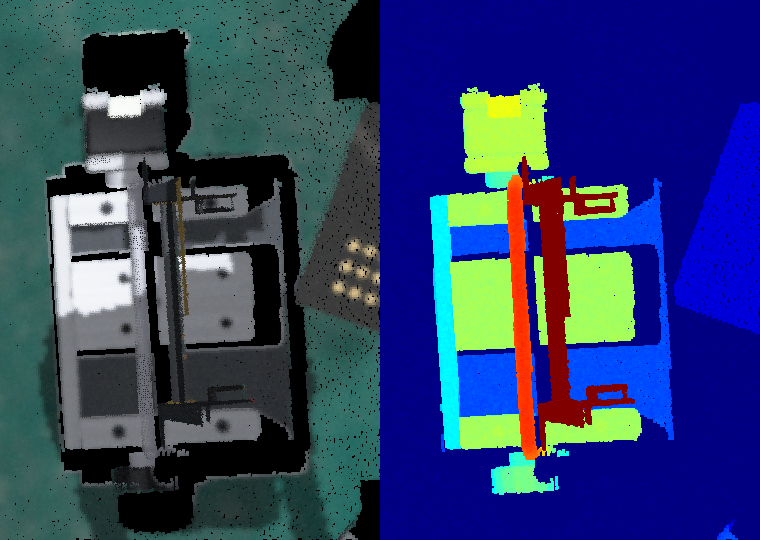

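View pics/w2.png

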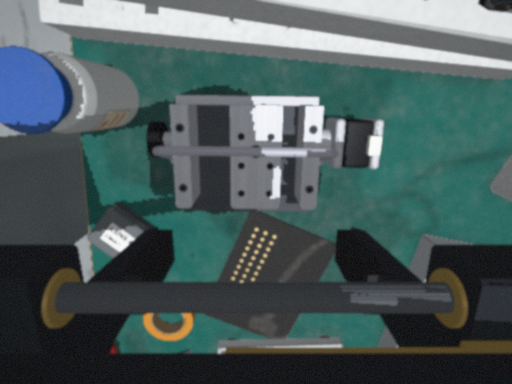

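Wrist pictures confirm it: the open front faces world -y, the motor is at the far (+x) end, the narrow gap is at map row ~238 and the wide gap at row ~390. The bail bar lies just behind upright at column ~140. Now I fit the stage edges, then grasp the thin packer.

```bash
cat > fit.py <<'E'
from h import *
from scipy.optimize import minimize
def fitstage(P,x0=(532.,188.,4.)):
    """P: Nx3 world; returns stage origin (mm) and yaw offset a: stage x=(-sin a,cos a), y=(-cos a,-sin a)"""
    P=P[np.isfinite(P[:,0])];P=P[(abs(P[:,0]-.53)<.1)&(abs(P[:,1]-.185)<.07)]
    t=P[(P[:,2]>.058)&(P[:,2]<.069)][:,:2]*1000; f=P[(P[:,2]>.014)&(P[:,2]<.034)][:,:2]*1000
    def loc(q,p):
        a=np.radians(p[2]);d=q-p[:2];return np.stack([-np.sin(a)*d[:,0]+np.cos(a)*d[:,1],-np.cos(a)*d[:,0]-np.sin(a)*d[:,1]],1)
    iv=[(-72.5,-40.5),(-22,22),(56.5,74)]  # y-ranges of tops (outer limits loose)
    iv[0]=(-200,-40.5);iv[2]=(56.5,200)
    def cost(p):
        l=loc(t,p); d=np.min([np.maximum(0,np.maximum(a-l[:,1],l[:,1]-b)) for a,b in iv],0)
        dx=np.maximum(0,np.maximum(-45-l[:,0],l[:,0]-45))
        m=loc(f,p); e=np.maximum.reduce([np.minimum(m[:,1]-a,b-m[:,1]) for a,b in iv]); e=np.where((m[:,0]>-45)&(m[:,0]<45),np.clip(e,0,6),0)
        return np.minimum(d,6).sum()+np.minimum(dx,6).sum()+e.sum()
    r=minimize(cost,x0,method="Nelder-Mead",options=dict(initial_simplex=[np.add(x0,v) for v in((0,0,0),(5,0,0),(0,5,0),(0,0,2))],xatol=.01,fatol=.1))
    l=loc(t,r.x);s=l[(l[:,0]<-5)]
    c=s[abs(s[:,1])<30][:,1]; lo=s[s[:,1]<-30][:,1];hi=s[s[:,1]>40][:,1]
    print("pose",r.x.round(2),"cost",round(r.fun,1),len(t),len(f),"carriage",np.percentile(c,[1,99]).round(1),"blocks",np.percentile(lo,99).round(1),np.percentile(hi,1).round(1),"x",np.percentile(l[:,0],[1,99]).round(1))
    return r.x
E
python3 - <<'E'
from fit import *
d=np.load("w2.npz");fitstage(cloud(d,d["T"]).reshape(-1,3))
d=np.load("side0.npz");fitstage(cloud(d).reshape(-1,3))
P=cloud(np.load("w2.npz"),np.load("w2.npz")["T"]).reshape(-1,3)
b=P[(P[:,2]>.088)&(P[:,2]<.108)&(P[:,1]>.18)&(P[:,1]<.22)];print("bar",np.median(b,0),np.percentile(b[:,2],95))
b=P[(P[:,2]<.028)&(P[:,2]>.018)&(abs(P[:,0]-.53)<.02)&(P[:,1]<.2)];print("apron",np.median(b[:,2]),np.percentile(b[:,1],[2,98]))
# screwdriver / lever from w1
d=np.load("w1.npz");P=cloud(d,d["T"]).reshape(-1,3);P=P[np.isfinite(P[:,0])]
b=P[(P[:,0]<.385)&(P[:,0]>.33)&(P[:,2]>.008)&(P[:,2]<.04)&(P[:,1]>-.3)&(P[:,1]<-.05)]
for y in np.arange(-.3,-.05,.03):
    k=b[abs(b[:,1]-y)<.015]
    if len(k): print("drv",y.round(2),k[:,0].min().round(3),k[:,0].max().round(3),k[:,2].max().round(3))
b=P[(P[:,2]>.09)&(P[:,2]<.2)&(P[:,0]>.42)];print("lever",b.min(0),b.max(0))
E
```

```text
pose [529.47 188.4    3.16] cost 213.7 10292 5052 carriage [-21.5  21.4] blocks -40.4 56.3 x [-43.5  43.9]
pose [531.07 189.5    3.35] cost 723.1 1232 705 carriage [-21.1  22.9] blocks -38.4 56.8 x [-44.5  44.7]
bar [0.50140822 0.20084644 0.09790573] 0.09959619832577137
apron 0.02266646323557517 [-0.0508764   0.12977934]
drv -0.24 0.368 0.373 0.016
drv -0.21 0.365 0.385 0.037
drv -0.18 0.363 0.385 0.036
drv -0.15 0.355 0.373 0.021
drv -0.12 0.35 0.385 0.037
drv -0.09 0.347 0.372 0.024
drv -0.06 0.35 0.369 0.022
lever [ 0.49752709 -0.23610124  0.09013625] [ 0.5296376  -0.19370359  0.18481338]
```

```bash
cat >> h.py <<'E'
def pick(c,ang,off,op,force=35):
    a=np.radians(ang);p=np.array([c[0]-off*np.cos(a),c[1]-off*np.sin(a)])/1000
    manip.set_gripper(op)
    manip.move_pose((*p,.10),rv(ang)); manip.move_linear((*p,.0055),rate=.15)
    f0=manip.state()["contact_force"]
    manip.set_gripper(0,force); s=manip.state(); print("grip",s["gripper_width"],s["grasp_force"],s["contact_force"]-f0,s["tool_pos"])
    manip.move_linear((*p,.11),rate=.2)
S=(529.47,188.4,3.16)
def st(x,y,z,S=S):
    a=np.radians(S[2]);return np.array([S[0]-np.sin(a)*x-np.cos(a)*y,S[1]+np.cos(a)*x-np.sin(a)*y,z])/1000
def inhand(z0):
    s=manip.state();T=np.eye(4);T[:3,:3]=R.from_rotvec(s["tcp_rot"]).as_matrix();T[:3,3]=s["tool_pos"]
    c,Tc=wrist();P=cloud(c,c["T_tool_cam"]).reshape(-1,3);P=P[np.isfinite(P[:,0])]
    return c,Tc,P
E
python3 - <<'E'
from fit import *
pick((425.6,-106.5),23.5,22,.030)
yaw=90+S[2]
manip.move_pose(st(-45-25-90,-31.25,90),rv(yaw)); manip.dwell(.2)
c,T,P=inhand(0); cv2.imwrite("pics/w3.png",c["image"]); np.savez("w3.npz",T=T,**c)
s=manip.state();print(s["clock"],s["tool_pos"],st(-160,-31.25,90),s["contact_force"],s["gripper_width"])
q=P[(P[:,2]<-.025)&(P[:,2]>-.036)&(abs(P[:,1])<.02)&(P[:,0]>.012)&(P[:,0]<.09)]*1000
r=cv2.minAreaRect(q[:,:2].astype(np.float32));print(r,len(q),np.median(q[:,2]),q.min(0),q.max(0))
for x in range(15,70,10):
    k=q[abs(q[:,0]-x)<5]; 
    if len(k): print(x,np.percentile(k[:,1],[2,98]).round(1),np.median(k[:,2]).round(1))
fitstage(cloud(c,T).reshape(-1,3),S)
E
```

```text
grip 0.015548042197589531 34.973202757537365 [-0.0813922   1.45772031  6.52927773] [ 0.40647811 -0.11553785  0.00655861]
9.3167 [0.56891431 0.02932788 0.09016539] [0.5694924  0.03036592 0.09      ] [-0.07420047  0.29833566 -1.17276465] 0.015800271441437176
((38.98717498779297, -0.013831138610839844), (16.085758209228516, 54.03883361816406), 89.73847198486328) 4890 -29.17364889848951 [ 12.0012572   -8.08805438 -31.28166497] [ 66.00158875   8.06348886 -26.46436364]
15 [-7.5  7.8] -29.3
25 [-7.7  7.6] -29.2
35 [-7.6  7.8] -29.2
45 [-7.7  7.7] -29.2
55 [-7.7  7.5] -29.2
65 [-7.7  7.4] -29.1
pose [529.19 188.81   3.27] cost 623.0 3301 9323 carriage [-21.6  21.1] blocks -40.6 55.8 x [-45.8 -36.5]
```

View pics/w3.png

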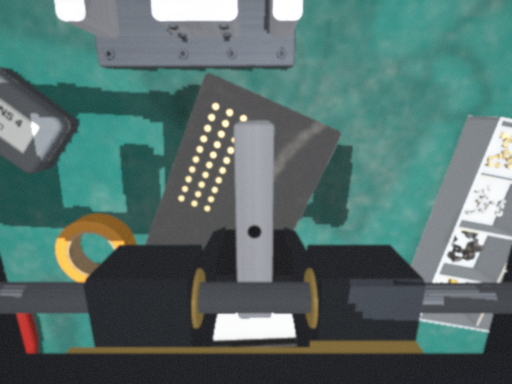

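Thin packer is held straight on the tool axis (columns 236–273), lead end 66 mm ahead, underside 6.8 mm below TCP. Insert it, correcting for the small tracking offset.

```bash
cat >> h.py <<'E'
def go(x,y,z,rate=.15,corr=np.zeros(3)):
    manip.move_linear(st(x,y,z)+corr,rate=rate)
def offset(x,y,z,t=.15):
    manip.dwell(t);return st(x,y,z)-np.array(manip.state()["tool_pos"])
def loc(p):
    a=np.radians(S[2]);d=np.array(p)*1000-[S[0],S[1],0];return np.array([-np.sin(a)*d[0]+np.cos(a)*d[1],-np.cos(a)*d[0]-np.sin(a)*d[1],d[2]])
def insert(y,zt,lead,end,step=12,f=0.04):
    z=zt; x=-52-lead
    go(x-25,y,z+10,.2); go(x-12,y,z,.1); k=offset(x-12,y,z); print("corr",k.round(4)*1000)
    f0=np.array(manip.state()["contact_force"])
    while x<end:
        x=min(x+step,end); go(x,y,z,f,k); s=manip.state();F=np.array(s["contact_force"])-f0
        print(loc(s["tool_pos"]).round(1),"F",F.round(1),round(s["gripper_width"]*1000,1))
        if np.linalg.norm(F)>25: print("STOP");return k
    return k
E
python3 - <<'E'
from fit import *
k=insert(-31.25,32,66,-58)
manip.dwell(.1);c,T,P=inhand(0);cv2.imwrite("pics/w4.png",c["image"])
print(loc(manip.state()["tool_pos"]),manip.state()["clock"],manip.state()["contact_force"])
E
```

```text
corr [-0.4 -0.  -0.5]
[-105.9  -30.8   31.5] F [ 0.7 -0.5 -0.8] 15.5
[-93.8 -30.8  31.5] F [ 0.2 -0.1 -0.7] 15.4
[-81.7 -30.8  31.5] F [ 1.   0.8 -0.8] 15.6
[-69.7 -30.9  31.5] F [0.6 0.1 0.2] 15.8
[-57.7 -30.9  31.5] F [ 0.1 -0.4 -0.2] 15.6
[-58.06727617 -30.80971957  31.48738737] 12.8917 [ 0.22820406  0.14922847 -1.63794698]
```

View pics/w4.png

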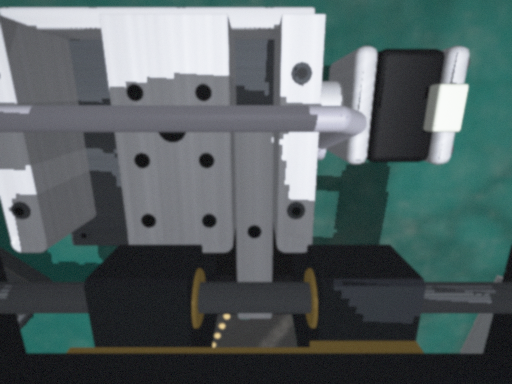

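The thin packer is in the narrow gap (columns 236–273), with clearance on both sides and no force. Release it, back off, and push it home with shut fingers.

```bash
cat >> h.py <<'E'
def release_push(y,x,z,k,op,tail):
    manip.set_gripper(op); go(x-6,y,z,.1,k); go(tail-22,y,z,.15,k)
    manip.set_gripper(0,20); zz=30
    go(tail-16,y,zz,.1,k); k=k+offset(tail-16,y,zz,.1)-k if False else k
    f0=np.array(manip.state()["contact_force"]); go(-62,y,zz,.06,k)
    ax=st(1,0,0)-st(0,0,0); ax/=np.linalg.norm(ax)
    x=-62
    while x<-50:
        x+=1; go(x,y,zz,.03,k); s=manip.state();F=(np.array(s["contact_force"])-f0)@ax
        if x>-57: print(x,loc(s["tool_pos"]).round(1),"F",F.round(1))
        if F<-14: break
    manip.dwell(.1); s=manip.state(); print("end",loc(s["tool_pos"]).round(2),s["contact_force"].round(1) if hasattr(s["contact_force"],"round") else s["contact_force"],s["clock"])
    go(-75,y,zz,.1,k)
E
python3 - <<'E'
from fit import *
k=np.array([-.4,0,-.5])/1000
release_push(-31.0,-58,31.5,k,.026,-82)
go(-100,-31,100,.2)
manip.dwell(.1);c,T=wrist();cv2.imwrite("pics/w5.png",c["image"]);np.savez("w5.npz",T=T,**c)
P=cloud(c,T).reshape(-1,3);P=P[np.isfinite(P[:,0])];L=np.array([loc(p) for p in P[::1] if abs(p[0]-.55)<.06 and .05<p[1]<.25 and p[2]>.05])
for n,a,b,z0,z1 in(("packer",-37,-25,55,62.5),("carr",-18,18,62.6,67),("blk",-55,-44,62.6,67)):
    q=L[(L[:,1]>a)&(L[:,1]<b)&(L[:,2]>z0)&(L[:,2]<z1)&(L[:,0]<-5)];print(n,len(q),q[:,0].min(),np.percentile(q[:,0],2),np.median(q[:,2]))
E
```

```text
-56 [-56.1 -30.6  29.5] F -1.9
-55 [-56.1 -30.6  29.5] F -6.3
-54 [-56.1 -30.6  29.6] F -9.3
-53 [-56.1 -30.6  29.5] F -13.8
-52 [-56.1 -30.6  29.6] F -17.3
end [-56.07 -30.57  29.54] [  1.3 -17.    2.5] 18.0417
packer 1396 -45.301506679777724 -43.95152859577656 59.93325886062203
carr 4295 -44.88593062217872 -44.18213191410479 63.99011586000197
blk 1307 -44.82470652293619 -44.115981530696224 64.06444345293669
```

Thin packer is home: its front is at x -44 to -45 mm, the same as the blocks, and its top is at 59.9 mm. Now the thick one.

```bash
python3 - <<'E'
from fit import *
manip.move_pose((.40,-.05,.17),rv(40))
manip.move_pose((.385,-.21,.19),rv(-5))
pick((437.7,-294.3),-9.5,28,.044)
manip.move_linear((.385,-.22,.2),rate=.3)
manip.move_pose(st(-165,39.25,100),rv(90+S[2])); manip.dwell(.2)
c,T,P=inhand(0); cv2.imwrite("pics/w6.png",c["image"])
s=manip.state();print(s["clock"],loc(s["tool_pos"]),s["contact_force"],s["gripper_width"])
q=P[(P[:,2]<-.024)&(P[:,2]>-.037)&(abs(P[:,1])<.026)&(P[:,0]>.012)&(P[:,0]<.095)]*1000
r=cv2.minAreaRect(q[:,:2].astype(np.float32));print(r,len(q),np.median(q[:,2]),q.min(0),q.max(0))
for x in range(15,80,10):
    k=q[abs(q[:,0]-x)<5]
    if len(k): print(x,np.percentile(k[:,1],[2,98]).round(1),np.median(k[:,2]).round(1))
E
```

```text
grip 0.03192247893489015 35.00081520527601 [-1.82600017  0.54220542  6.61856583] [ 0.41113487 -0.2903986   0.00690219]
25.7417 [-165.97206303   39.00879352  100.42698804] [-0.17680013 -0.21323649 -2.78745972] 0.031269460817417646
((41.78553009033203, 0.13811874389648438), (59.5712776184082, 32.24150466918945), 0.01034920010715723) 10964 -28.799751232662153 [ 12.00198821 -15.98044932 -31.15674115] [ 71.5737994   16.2608657  -25.70093108]
15 [-15.1  15.3] -28.9
25 [-15.   15.3] -28.9
35 [-15.   15.4] -28.8
45 [-15.1  15.4] -28.8
55 [-15.   15.4] -28.8
65 [-15.1  15.3] -28.7
75 [-14.9  15.3] -28.5
```

```bash
python3 - <<'E'
from fit import *
k=insert(39.1,33,71.5,-58,step=18,f=.06)
manip.dwell(.05);print(loc(manip.state()["tool_pos"]),manip.state()["clock"])
s=manip.state()
if loc(s["tool_pos"])[0]>-60:
    release_push(39.1,-58,32.5,k,.042,-76.5)
    go(-90,39,110,.2)
    manip.dwell(.1);c,T=wrist();cv2.imwrite("pics/w7.png",c["image"])
    P=cloud(c,T).reshape(-1,3);P=P[np.isfinite(P[:,0])];L=np.array([loc(p) for p in P if abs(p[0]-.53)<.1 and .05<p[1]<.25 and p[2]>.05])
    for n,a,b,z0,z1 in(("thin",-37,-25,55,62.5),("thick",26,53,55,62.5),("carr",-18,18,62.6,67),("blk",60,70,62.6,67)):
        q=L[(L[:,1]>a)&(L[:,1]<b)&(L[:,2]>z0)&(L[:,2]<z1)&(L[:,0]<-5)];print(n,len(q),q[:,0].min(),np.percentile(q[:,0],2),np.median(q[:,2])) if len(q) else print(n,0)
    b=L[(L[:,2]>85)&(L[:,2]<105)&(L[:,0]>-10)&(L[:,0]<30)];print("bar",np.median(b,0),np.percentile(b,[1,99],0))
    print(manip.state()["clock"])
E
```

```text
corr [-0.4 -0.1 -0.5]
[-105.2   39.5   32.5] F [0.2 1.2 0.5] 31.8
[-87.2  39.5  32.5] F [-0.2  0.5  0.2] 31.8
[-69.2  39.5  32.5] F [0.8 1.4 0.8] 31.7
[-57.7  39.5  32.6] F [ 0.5 -0.2 -0.1] 31.3
[-57.8847961   39.53128202  32.5192217 ] 28.6
-56 [-56.1  39.4  29.6] F -3.6
-55 [-56.1  39.4  29.6] F -8.4
-54 [-56.1  39.5  29.6] F -12.9
-53 [-56.1  39.4  29.6] F -17.0
end [-56.07  39.48  29.61] [ -0.1 -16.6   3.5] 33.575
thin 1193 -44.87185950172005 -44.0263040417671 59.96020739938884
thick 2692 -44.921124294088216 -44.08565620819305 59.896671137048244
carr 3715 -44.92931946429247 -44.1387153456869 63.969476428031136
blk 1008 -44.875486919965304 -44.140816761193875 64.03718614307643
bar [10.44753561  8.89329822 98.26168358] [[  6.10195651 -59.71285127  86.85435981]
 [ 14.55326427  77.2057377  100.25277065]]
34.65
```

View pics/w7.png

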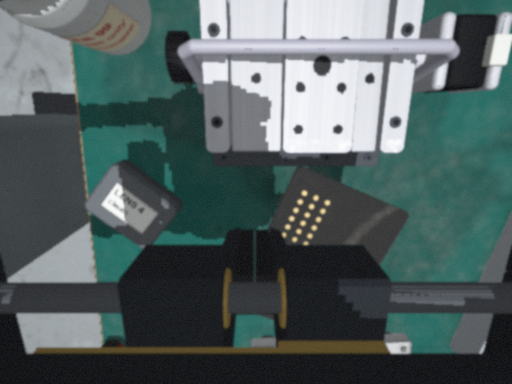

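Both packers are flush and seated (thin columns 361–385, thick 232–282). The bail bar is at row 47, which puts it at x≈10, z≈96 mm. Now swing the bail from behind, then press it down along its arc.

```bash
python3 - <<'E'
from fit import *
y=0
go(-60,y,135,.25); go(36,y,135,.25); go(36,y,78,.15)
f0=np.array(manip.state()["contact_force"])
go(-25,y,78,.1); print("pull F",(np.array(manip.state()["contact_force"])-f0).round(1),loc(manip.state()["tool_pos"]))
go(-25,y,115,.2); go(-46,y,115,.2); manip.dwell(.05); f0=np.array(manip.state()["contact_force"])
go(-46,y,90,.15)
for th in np.linspace(.8,.08,10):
    go(-1-53*np.cos(th)-6,y,44+53*np.sin(th)+2.5,.06); s=manip.state();print(round(th,2),loc(s["tool_pos"]).round(1),(np.array(s["contact_force"])-f0).round(1))
for z in(48.5,47.5,46.5,45.5,44.5):
    go(-60,y,z,.03); s=manip.state();F=np.array(s["contact_force"])-f0;print(z,loc(s["tool_pos"]).round(1),F.round(1))
    if F[2]>12: break
manip.dwell(.1)
go(-62,y,60,.1); go(-110,y,120,.25);manip.dwell(.15)
c,T=wrist();cv2.imwrite("pics/w8.png",c["image"]);np.savez("w8.npz",T=T,**c)
P=cloud(c,T).reshape(-1,3);P=P[np.isfinite(P[:,0])];L=np.array([loc(p) for p in P if abs(p[0]-.53)<.1 and .05<p[1]<.25 and p[2]>.03])
b=L[(L[:,0]<-48)&(L[:,0]>-65)&(abs(L[:,1])<60)];print("bar",np.median(b,0),np.percentile(b,[2,98],0)) if len(b) else print("no bar")
for n,a,b in(("thin",-37,-25),("thick",26,53)):
    q=L[(L[:,1]>a)&(L[:,1]<b)&(L[:,2]>55)&(L[:,2]<62.5)&(L[:,0]<-5)];print(n,np.percentile(q[:,0],2),np.median(q[:,2]))
print(manip.state()["clock"])
E
```

```text
pull F [-0.4  0.1  0.2] [-25.45746778  -0.21407653  78.31585682]
0.8 [-43.6  -0.1  84.7] [ 0.5  0.1 -0.1]
0.72 [-47.   -0.1  81.6] [ 0.8 -0.4 -1.1]
0.64 [-49.8   0.2  77.9] [ 0.4 -0.7 -0.1]
0.56 [-52.1   0.3  74.3] [ 0.2  0.8 -1.2]
0.48 [-54.2   0.3  70.6] [-0.3  0.2 -1. ]
0.4 [-55.9   0.3  66.8] [-0.4 -0.3 -0.4]
0.32 [-57.4   0.3  62.8] [ 0.6 -0.1  0. ]
0.24 [-58.6   0.3  58.7] [ 0.6 -0.1 -1.4]
0.16 [-59.4   0.3  54.6] [-1.5  0.1 -0.8]
0.08 [-59.9   0.3  50.3] [-0.4 -0.6 -0.2]
48.5 [-60.    0.1  48.3] [-0.   0.5 -0.9]
47.5 [-60.   -0.1  47.8] [-0.6 -0.4  2.4]
46.5 [-60.   -0.2  47.6] [-3.  -0.   7.8]
45.5 [-60.   -0.2  47.4] [-6.1 -1.5 13.5]
bar [-53.64694466  -3.18753471  46.78980804] [[-57.43484215 -57.03547687  44.24594937]
 [-50.12421856  57.54342567  48.39780372]]
thin -44.160178900555344 59.989494134823325
thick -44.186033943815815 59.93932015310205
42.3583
```

View pics/w8.png

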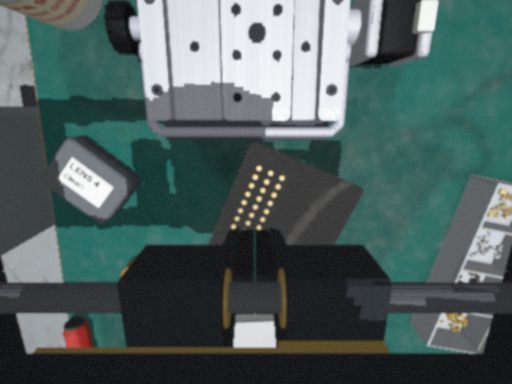

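The bail is down: the bar is at row ~130, x -53.6 mm, top ≈47.5 mm (shut), and both packers are still flush. Hand in.

```bash
python3 -c "
from cell import order;print(order.close_job())"
```

```text
the job is handed in; nothing more can be done
None
```

The job is handed in at about 42 s on the robot clock: thin packer in the narrow gap and thick packer in the wide one, both measured flush and seated, the bail shut in front of them, and the middle packer and bystanders never touched on purpose, though I did not re-check where they stand.

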